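# Load the solder pot with the spool that fits

## Robot

A 6-joint arm with a two-finger parallel gripper is mounted at the origin on a cart in front of the work surface, level with it; the furniture and walls round the work are solid. World frame = base frame: x ahead of the robot, y to its left, z up, the work surface at z = 0. Lengths are in mm, angles in rad, forces in N, time in s.
With the tool pointing down it reaches from about 275 to 1000 mm from the base axis. Payload 8.4 kg.
Tool frame: the origin (TCP) lies between the finger pads; the fingertips stand r.nose_length ahead of it and the grasp point (between the pads) lies 8 mm behind it (r.nose_length is the distance from the TCP to the fingertips, in mm); y points along the fingers, x is the direction in which the jaws open and shut, and the axes are right-handed (so a half turn about y gives the same grasp; the last joint's range is limited). The gripper opens to 85 mm and grips with 20 to 120 N. Pads are 22 mm wide; open, the fingers measure 114 mm over their backs; the gripper's body (76 mm by 85 mm) begins 54 mm behind the grasp point. The pads swing forward as they close: fully open they stand 13 mm farther back than shut.
Start: joints at [-1.315, 0.353, 1.633, -0, 1.155, -0.002], TCP at [159.345, -604.349, 242.281] pointing down, gripper open.
Joint ranges: [-2.63, 2.63], [-0.92, 2.1], [0.06, 2.66], [-1.3, 4.44], [0, 2.69], [-3.02, 3.02]. Speed limits (rad/s): [2.22, 2.22, 2.79, 3.14, 3.14, 3.14].

## Interface

Orientations are given as [roll, pitch, yaw] about the fixed x, y, z axes, in that order (R = Rz(yaw) Ry(pitch) Rx(roll)).
In Python, from rig import r, cams, order gives the robot as it stands. The module is installed in compiled form; this text tells all that it offers.
- The arm moves only by the shell command python3 -m crank 'ROWS' [FORCE]. ROWS is JSON, a list of rows, each a list of 7 numbers: the turn, a rotation vector about the tool's x, y, z in degrees, then the shift along the tool's x, y, z in cm, then the opening, from -1 (shut) to 1 (fully open). A call has exactly 10 rows; each row shifts and turns the pose as measured when the row begins, along the tool's axes as they then stand; what a row does not reach is not made up. A row lasts 1/12 s, in which the tool goes at most 41.7 mm and 7.16 degrees, less where a joint would pass 70% of its speed; a pose out of reach is approached as far as the arm can. A call with a gripper value outside its range is refused whole. The fingers move at their own pace and stop on an object; FORCE is the grip in N (left out, the last holds). Time passes only in rows, so rows that do not move let the fingers close, or fill a call up. It gives the time, the measured TCP pose, the force and the opening at its end, in the units of the state.
- r.sense(): the state, without advancing time (a new reading comes with each control period).
- cams.grab_frame(name): name is "scene" or "top" or "wrist"; returns the picture (480x640x3 uint8, blue, green, red); there is no depth.
- cams.camera_info(name): a dict with "intrinsics" (3x3 intrinsics, pixels), "k1" (the pictures are not rectified: a ray, as slopes to the right and down, at radius r is drawn at 1 + k1 r^2 times it, then the intrinsics apply), "view" (4x4, takes a point from world to camera coordinates); the wrist camera has in their place "hand_eye" (4x4, takes a point from camera to tool coordinates, whose origin is the TCP and whose axes are the tool frame's). Camera axes: x right, y up, looking along -z (the intrinsics and any distortion apply to the point x, -y, -z); pixel columns grow to the right and rows downward; lengths in mm; the calibration is good to about 2 mm. A picture is of the moment at which its call begins: read the wrist's pose just before it. camera_info takes no time and is no camera call.
- order.sign_off(): hands the job in, once; it reports no verdict.
The state is a dict: "clock": time; "qpos": joint angles; "qvel": joint speeds; "joint_efforts": joint torques, N m; "eef_pos": TCP position; "tcp_rot": TCP orientation; "contact_force": force on the tool from outside, world axes, zero at the start; "wrist_torque": the same for the moment, N m; "opening": opening from 0.0 (shut) to 1.0 (fully open).
Only numpy, scipy, OpenCV 4.12 (cv2) and the standard library are available. Lean on these libraries where they do the work, as an engineer would, in place of code of your own. Each camera call takes 0.05 s, during which the arm holds its last target.

## Task

Load the aluminium spool pot on the bench with the largest of the three solder spools that goes down inside it all the way to the floor. Set it in upright without dropping it, let go, and leave the other two spools standing upright on the bench.

Things in the scene. Friction and masses are not known exactly. Their poses are not given: they have to be found in the camera images.
- spool_pot: shallow round open pot of bare aluminium on a black rubber foot, fixed to the bench, 80 mm across the flared mouth, 22 mm high. The straight bore is 57 mm in diameter (about 1 mm less across its flats); the mouth flares from it to 72 mm over the top 8 mm. The flat inner floor is 4 mm above the bench. Origin: centre of the underside, z up; it is round, so its yaw means nothing
- green_spool: solder spool standing on end, dark green flanges and silver wire; flanges 49 mm in diameter, 52 mm tall, 0.15 to 0.31 kg. The axis of the spool lies 3 mm from the origin towards its own -y (a wire end sticks out on the +y side). Origin: on the underside, z up along the axis. It can be gripped across the flanges anywhere up its height like a plain cylinder
- grey_spool: solder spool standing on end, dark grey flanges and silver wire; flanges 61 mm in diameter, 58 mm tall, 0.29 to 0.59 kg. The axis of the spool lies 3 mm from the origin towards its own -y. Origin: on the underside, z up along the axis
- blue_spool: solder spool standing on end, blue flanges; flanges 42 mm in diameter, 30 mm tall, 0.06 to 0.13 kg. The axis of the spool lies 2 mm from the origin towards its own -y. Origin: on the underside, z up along the axis
Not all that is in view belongs to the job. What is shaped like the green_spool but pink or red is not meant.

How it is judged:
By the outcome, as a careful person would: the job done as asked, in the order asked, and still so for the second after the job is handed in, with the robot touching nothing.
It also fails if it takes over 35 s, if anything falls off the work surface, if the arm or the gripper's body presses on something with over 40 N, if the wrist force passes 120 N, or if a joint passes its speed limit or range.

## Working session

There is one attempt and no reset: what is moved stays moved. The work goes in short steps, Python scripts to look and compute and a shell command to move; the robot and the scene stay as the last step left them, time stands still between calls to the robot, and variables do not carry over. Pictures are saved under pics/ and viewed, and the job is handed in when it is done.

```bash
mkdir -p pics; python3 - <<'E'
from rig import r,cams,order
import cv2
print(r.sense(), r.nose_length)
for n in ("scene","top","wrist"):
    cv2.imwrite(f"pics/{n}0.png",cams.grab_frame(n)); print(n,cams.camera_info(n))
E
```

```text
{'clock': 0.0, 'qpos': array([-1.31539768e+00,  3.53625474e-01,  1.63414502e+00,  1.40351942e-05,
        1.15519796e+00, -2.38559802e-03]), 'qvel': array([-5.26338003e-04, -1.69240019e-04,  1.93568282e-05,  7.66184902e-04,
       -1.27189749e-04,  4.31449623e-04]), 'joint_efforts': array([ 1.20103363e-03, -6.05252123e+01, -3.42066765e+01,  7.03709202e-05,
        9.48343717e-03,  5.13892417e-05]), 'eef_pos': array([ 159.23189747, -603.89458864,  241.57117573]), 'tcp_rot': array([-1.57078021e+00,  1.37576042e-03, -1.31301775e+00]), 'contact_force': array([-0.29045387, -0.08610783,  0.56143557]), 'wrist_torque': array([ 0.0131246 , -0.03301392,  0.0101221 ]), 'opening': 1.000958201703488} 11.0
scene {'intrinsics': array([[583.45454322,   0.        , 313.53263385],
       [  0.        , 583.45454322, 239.11862829],
       [  0.        ,   0.        ,   1.        ]]), 'k1': -0.06309264835819811, 'view': array([[-5.67011876e-01, -8.23555923e-01, -1.59114767e-02,
         3.99949711e+02],
       [ 5.97703458e-01, -4.24652411e-01,  6.80015372e-01,
        -2.66913951e+02],
       [-5.66787
[... 564 characters left out ...]
4640871e-02,  9.83093600e-01,
        -8.16103080e+02],
       [ 0.00000000e+00,  0.00000000e+00,  0.00000000e+00,
         1.00000000e+00]])}
wrist {'intrinsics': array([[385.43535362,   0.        , 323.0333176 ],
       [  0.        , 385.43535362, 240.91830811],
       [  0.        ,   0.        ,   1.        ]]), 'k1': -0.04402824494131153, 'hand_eye': array([[ 9.99999834e-01, -5.56793766e-04, -1.47149670e-04,
        -6.17471727e-01],
       [ 4.44484146e-05,  3.29363587e-01, -9.44203170e-01,
        -1.31008439e+02],
       [ 5.74192182e-04,  9.44203007e-01,  3.29363557e-01,
         8.53985386e+01],
       [ 0.00000000e+00,  0.00000000e+00,  0.00000000e+00,
         1.00000000e+00]])}
```

View pics/scene0.png

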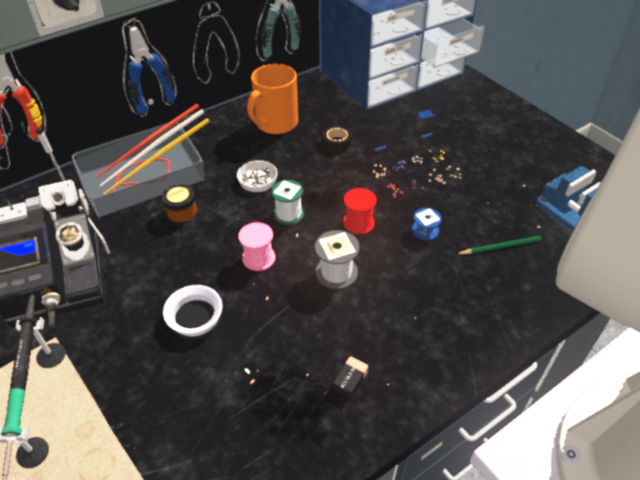

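View pics/top0.png

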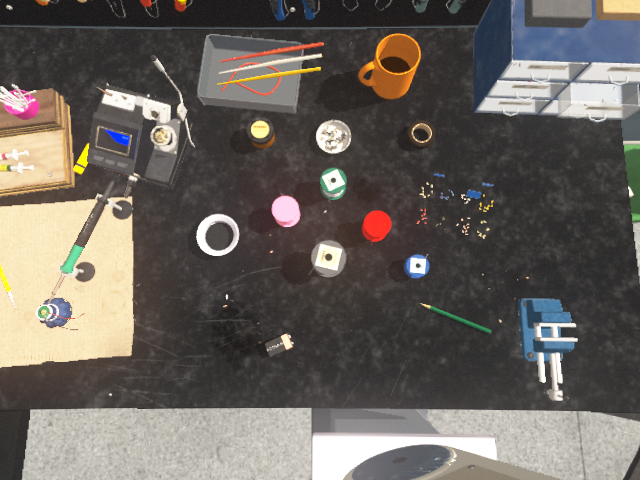

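View pics/wrist0.png

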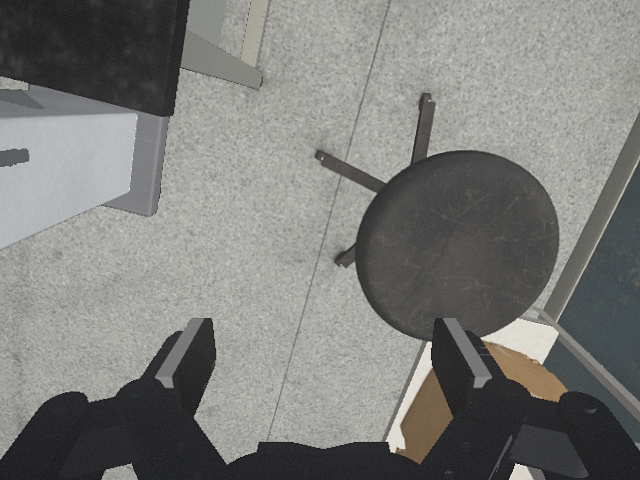

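```bash
cat > h.py <<'E'
import numpy as np, cv2
from rig import r,cams,order
def undist(px,I):
    K=np.array(I['intrinsics']);k=I['k1']
    d=(np.array(px,float)-K[:2,2])/[K[0,0],K[1,1]]
    rd=np.linalg.norm(d); u=rd
    for _ in range(30): u=rd/(1+k*u*u)
    return d*(u/rd if rd>0 else 1)
def ray(name,px,pose=None):
    I=cams.camera_info(name); s=undist(px,I); d=np.array([s[0],-s[1],-1.])
    if name=='wrist':
        from scipy.spatial.transform import Rotation as R
        T=np.eye(4);T[:3,:3]=R.from_euler('xyz',pose[1]).as_matrix();T[:3,3]=pose[0]
        M=T@np.array(I['hand_eye'])
    else: M=np.linalg.inv(np.array(I['view']))
    return M[:3,3],M[:3,:3]@d
def atz(name,px,z,pose=None):
    o,d=ray(name,px,pose); return o+d*(z-o[2])/d[2]
def proj(name,P,pose=None):
    I=cams.camera_info(name)
    if name=='wrist':
        from scipy.spatial.transform import Rotation as R
        T=np.eye(4);T[:3,:3]=R.from_euler('xyz',pose[1]).as_matrix();T[:3,3]=pose[0]
        V=np.linalg.inv(T@np.array(I['hand_eye']))
    else: V=np.array(I['view'])
    p=(np.c_[np.atleast_2d(P),np.ones(len(np.atleast_2d(P)))]@V.T)[:,:3]
    s=np.c_[p[:,0],-p[:,1]]/-p[:,2:3]
    s=s*(1+I['k1']*(s**2).sum(1,keepdims=True))
    K=np.array(I['intrinsics']); return s*K[0,0]+K[:2,2]
E
python3 - <<'E'
from h import *
a=cv2.imread('pics/scene0.png');b=cv2.imread('pics/top0.png')
c=cv2.resize(a[150:350,150:450],None,fx=2.6,fy=2.6,interpolation=cv2.INTER_CUBIC);cv2.imwrite('pics/c1.png',c)
c=cv2.resize(b[110:290,190:450],None,fx=3,fy=3,interpolation=cv2.INTER_CUBIC);cv2.imwrite('pics/c2.png',c)
for n,px,z in [('pot',(218,235),22),('dish',(333,137),20),('green',(333,182),52),('grey',(328,258),58),('blue',(417,266),30),('red',(377,226),52),('pink',(286,211),52)]: print(n,atz('top',px,z).round(1))
E
```

```text
pot [504.9 334.5  22. ]
dish [697.6 119.8  20. ]
green [598.2 120.6  52. ]
grey [457.2 130.   58. ]
blue [446.4 -31.4  30. ]
red [516.   41.8  52. ]
pink [543.8 206.   52. ]
```

View pics/c1.png

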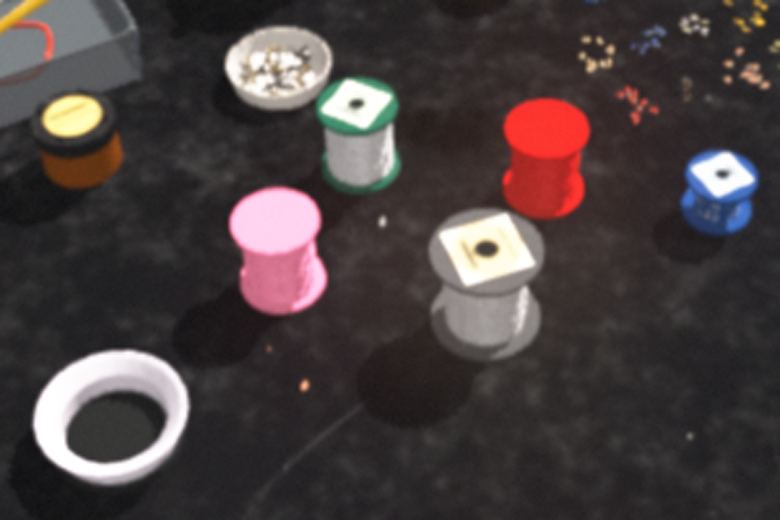

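View pics/c2.png

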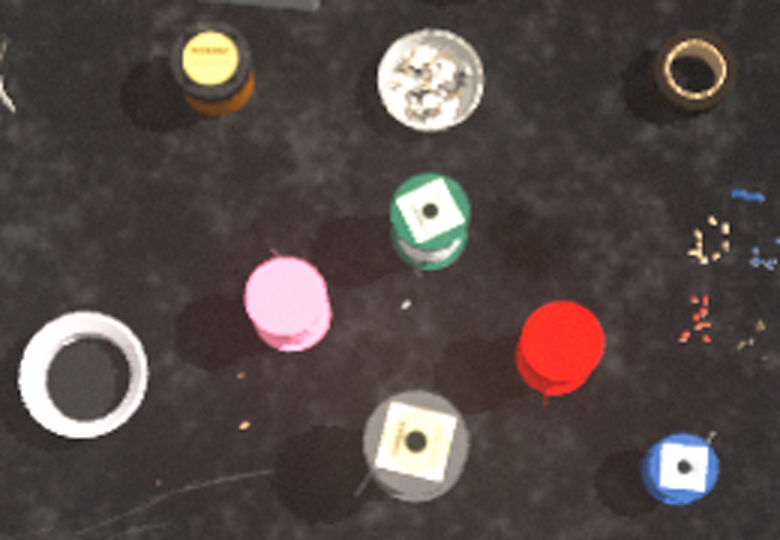

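```bash
python3 -m crank '[[0,7.1,0,0,0,0,1],[0,7.1,0,0,0,0,1],[0,0,0,-3.5,0,2.1,1],[0,0,0,-3.5,0,2.1,1],[0,0,0,-3.5,0,2.1,1],[0,0,0,-3.5,0,2.1,1],[0,0,0,-3.5,0,2.1,1],[0,0,0,-3.5,0,2.1,1],[0,0,0,-3.5,0,2.1,1],[0,0,0,-3.5,0,2.1,1]]'
```

```text
clock: 0.98
eef_pos: [327.1, -321.5, 238.4]
tcp_rot: [-1.573, 0.001, -1.584]
contact_force: [1.3, -0.8, 0.0]
opening: 1.001
```

```bash
python3 -m crank '[[0,0,0,-3.5,0,2.15,1],[0,0,0,-3.5,0,2.15,1],[0,0,0,-3.5,0,2.15,1],[0,0,0,-3.5,0,2.15,1],[0,0,0,-3.5,0,2.15,1],[0,0,0,-3.5,0,2.15,1],[0,0,0,-3.5,0,2.15,1],[0,0,0,-3.5,0,2.15,1],[0,0,0,-3.5,0,2.15,1],[0,0,0,-3.5,0,2.15,1]]'
```

```text
clock: 1.82
eef_pos: [545.1, 34.0, 239.0]
tcp_rot: [-1.571, -0.0, -1.584]
contact_force: [0.9, -0.4, 0.9]
opening: 0.999
```

```bash
python3 -m crank '[[0,0,0,-3.5,0,2.0,1],[0,0,0,-3.0,0,2.0,1],[0,0,0,-1.5,0,1.0,1],[0,0,0,0,0,0,1],[0,0,0,0,0,0,1],[0,0,0,0,0,0,1],[0,0,0,0,0,0,1],[0,0,0,0,0,0,1],[0,0,0,0,0,0,1],[0,0,0,0,0,0,1]]'
python3 - <<'E'
from h import *
s=r.sense();print(s['eef_pos'],s['tcp_rot'],r.nose_length,s['clock'])
f=cams.grab_frame('wrist');cv2.imwrite('pics/w1.png',f)
np.save('w1pose.npy',np.array([s['eef_pos'],s['tcp_rot']]))
E
```

```text
clock: 2.65
eef_pos: [597.4, 120.9, 236.8]
tcp_rot: [-1.573, -0.0, -1.58]
contact_force: [0.2, 0.4, 0.0]
opening: 0.996
[597.4351491  120.8948669  236.79928302] [-1.57318968e+00 -1.52007004e-04 -1.57975121e+00] 11.0 2.65
```

View pics/w1.png

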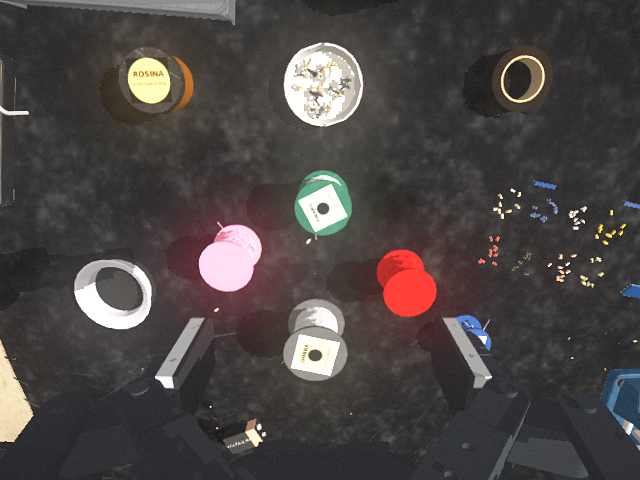

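```bash
cat > ov.py <<'E'
from h import *
def circ(c,rad,z,n=72):
    t=np.linspace(0,2*np.pi,n); return np.c_[c[0]+rad*np.cos(t),c[1]+rad*np.sin(t),np.full(n,z)]
def overlay(img,name,items,pose,box,sc,out):
    x0,y0,x1,y1=box
    c=cv2.resize(img[y0:y1,x0:x1],None,fx=sc,fy=sc,interpolation=cv2.INTER_CUBIC)
    for cc,rad,z,col in items:
        p=(proj(name,circ(cc,rad,z),pose)-[x0,y0]+0.5)*sc-0.5
        cv2.polylines(c,[p.round().astype(np.int32)],True,col,1)
    cv2.imwrite(out,c); return c
E
python3 - <<'E'
from ov import *
P=np.load('w1pose.npy')
print('green',[atz(n,p,52,P).round(1) for n,p in [('wrist',(323,208)),('top',(333,180)),('scene',(287.3,190))]])
# pot: inner bore bottom/floor & outer rim
ims={'wrist':cv2.imread('pics/w1.png'),'top':cv2.imread('pics/top0.png'),'scene':cv2.imread('pics/scene0.png')}
# pot rim fit: bright mask -> ellipse
for n,(x0,y0,x1,y1) in {'wrist':(60,245,170,340),'top':(185,205,250,265),'scene':(150,275,235,345)}.items():
    g=cv2.cvtColor(ims[n],cv2.COLOR_BGR2GRAY)[y0:y1,x0:x1]
    m=(g>110).astype(np.uint8)
    cs,_=cv2.findContours(m,cv2.RETR_EXTERNAL,cv2.CHAIN_APPROX_NONE); c=max(cs,key=cv2.contourArea)
    h=cv2.convexHull(c); e=cv2.fitEllipse(h); ctr=np.array(e[0])+[x0,y0]
    print(n,ctr,e[1],atz(n,ctr,22,P).round(1))
    # green
for n,(x0,y0,x1,y1) in {'wrist':(285,160,365,245),'top':(310,160,355,205),'scene':(265,170,315,230)}.items():
    hsv=cv2.cvtColor(ims[n],cv2.COLOR_BGR2HSV)[y0:y1,x0:x1]
    m=((hsv[...,0]>65)&(hsv[...,0]<95)&(hsv[...,1]>90)&(hsv[...,2]>30)).astype(np.uint8)
    ys,xs=np.nonzero(m);print(n,xs.min()+x0,xs.max()+x0,ys.min()+y0,ys.max()+y0)
E
```

```text
green [array([601.4, 121.5,  52. ]), array([602. , 120.6,  52. ]), array([599.7, 120.8,  52. ])]
wrist [113.56812668 292.98418808] (69.10082244873047, 81.22735595703125) [507.4 334.4  22. ]
top [217.32776642 234.48160553] (41.76045227050781, 43.662471771240234) [505.9 335.8  22. ]
scene [192.65636063 309.53911591] (50.62327194213867, 60.686676025390625) [502.3 337.1  22. ]
wrist 295 351 171 234
top 320 346 168 199
scene 271 303 180 222
```

```bash
python3 - <<'E'
from ov import *
P=np.load('w1pose.npy')
ims={'wrist':cv2.imread('pics/w1.png'),'top':cv2.imread('pics/top0.png'),'scene':cv2.imread('pics/scene0.png')}
G=(601,121);Q=(505.5,335.5)
gi=[(G,24.5,52,(0,0,255)),(G,24.5,0,(0,255,255))]
pi=[(Q,40,22,(0,0,255)),(Q,36,22,(0,255,0)),(Q,28.5,14,(255,255,0)),(Q,28.5,4,(0,255,255))]
bx={'wrist':((280,150,370,250),(65,240,165,340)),'top':((305,155,365,215),(188,205,248,265)),'scene':((255,170,320,235),(160,275,225,340))}
rows=[]
for n in ims:
    L=[]
    for b,it in zip(bx[n],(gi,pi)):
        c=overlay(ims[n],n,it,P,b,280/(b[3]-b[1]),'pics/tmp.png'); L.append(cv2.resize(c,(265,280)))
    rows.append(np.vstack(L))
cv2.imwrite('pics/ov1.png',np.hstack(rows))
E
```

```text
(no output)
```

View pics/ov1.png

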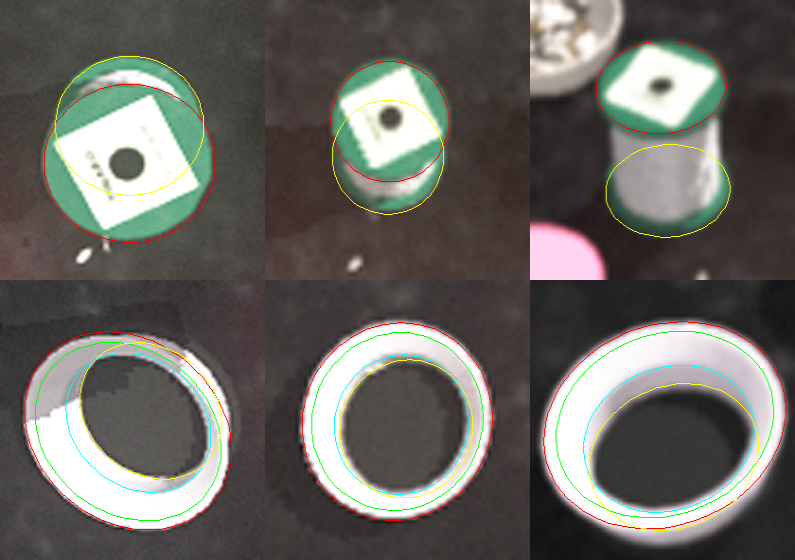

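```bash
python3 -m crank '[[0,0,0,0,3.5,0.35,1],[0,0,0,0,4,0,1],[0,0,0,0,4,0,1],[0,0,0,0,3,0,1],[0,0,0,0,2.5,0,1],[0,0,0,0,1,0,1],[0,0,0,0,0,0,1],[0,0,0,0,0,0,1],[0,0,0,0,0,0,1],[0,0,0,0,0,0,1]]' 40
python3 - <<'E'
from h import *
s=r.sense();print(s['eef_pos'],s['tcp_rot'],r.nose_length,s['clock'])
cv2.imwrite('pics/w2.png',cams.grab_frame('wrist'));np.save('w2pose.npy',np.array([s['eef_pos'],s['tcp_rot']]))
E
```

```text
clock: 3.53
eef_pos: [606.6, 118.5, 58.2]
tcp_rot: [-1.56, 0.002, -1.584]
contact_force: [-0.3, -0.0, 0.8]
opening: 1.001
[606.59453684 118.51514557  58.24478899] [-1.55952849  0.00242126 -1.58431094] 11.0 3.5333
```

View pics/w2.png

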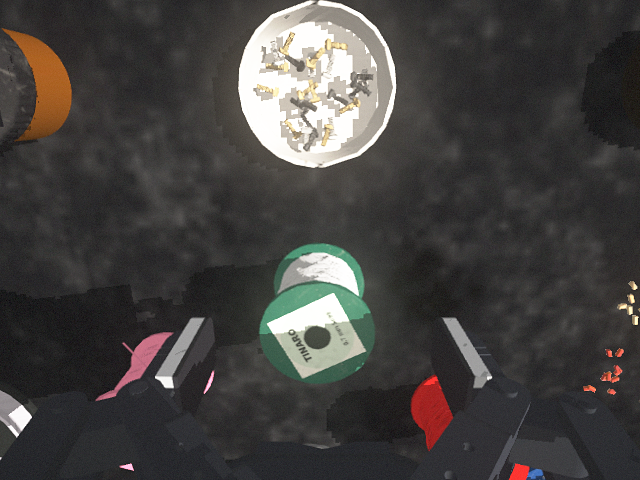

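```bash
python3 -m crank '[[-0.65,0,-0.15,-0.25,0,-0.55,1],[0,0,0,0,0,0,1],[0,0,0,0,0.7,0,1],[0,0,0,0,0.7,0,1],[0,0,0,0,0.6,0,1],[0,0,0,0,0,0,1],[0,0,0,0,0,0,1],[0,0,0,0,0,0,1],[0,0,0,0,0,0,1],[0,0,0,0,0,0,1]]'
python3 - <<'E'
from ov import *
s=r.sense();P=np.array([s['eef_pos'],s['tcp_rot']]);print(P,s['clock'])
f=cams.grab_frame('wrist');
G=(601,121)
overlay(f,'wrist',[(G,24.5,52,(0,0,255)),(G,24.5,0,(0,255,255))],P,(140,200,500,470),2.2,'pics/w3.png')
for z in (38,30): print(proj('wrist',[[G[0],G[1],z]],P))
E
```

```text
clock: 4.42
eef_pos: [603.0, 122.1, 39.9]
tcp_rot: [-1.566, 0.001, -1.584]
contact_force: [0.5, 0.7, -0.3]
opening: 0.999
[[ 6.03024406e+02  1.22087166e+02  3.98864985e+01]
 [-1.56586922e+00  8.68152812e-04 -1.58401499e+00]] 4.4167
[[327.48288674 337.1347491 ]]
[[327.29007446 326.51187846]]
```

View pics/w3.png

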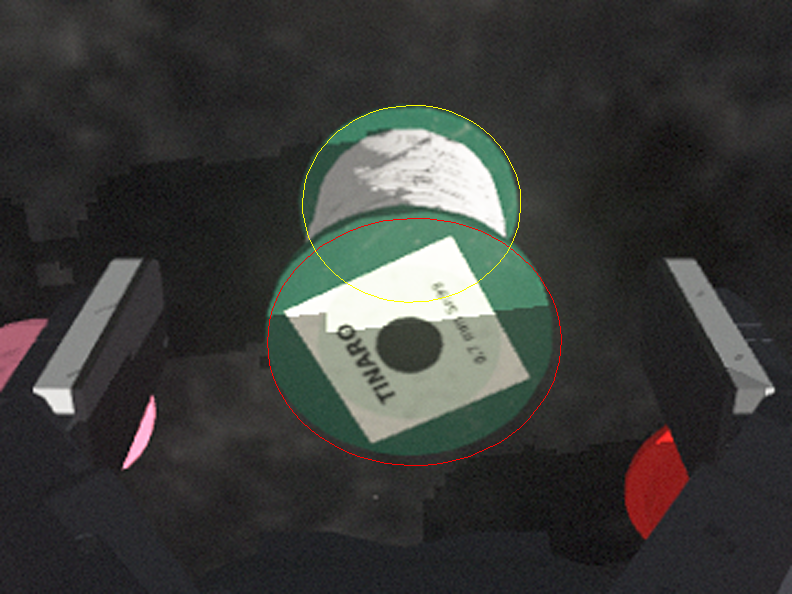

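```bash
python3 -m crank '[[-0.3,0,0,0.05,0.6,0,1],[0,0,0,0,0,0,-1],[0,0,0,0,0,0,-1],[0,0,0,0,0,0,-1],[0,0,0,0,0,0,-1],[0,0,0,0,0,0,-1],[0,0,0,0,0,0,-1],[0,0,0,0,0,0,-1],[0,0,0,0,0,0,-1],[0,0,0,0,0,0,-1]]' 40
python3 - <<'E'
from ov import *
s=r.sense();P=np.array([s['eef_pos'],s['tcp_rot']]);print(P,s['clock'],s['contact_force'])
cv2.imwrite('pics/w4.png',cams.grab_frame('wrist'))
E
```

```text
clock: 5.3
eef_pos: [603.4, 121.5, 33.8]
tcp_rot: [-1.571, 0.001, -1.584]
contact_force: [-0.3, 0.2, 0.2]
opening: 0.553
[[ 6.03387859e+02  1.21503233e+02  3.38457832e+01]
 [-1.57089218e+00  1.02915333e-03 -1.58417101e+00]] 5.3 [-0.29108882  0.22517214  0.18429236]
```

View pics/w4.png

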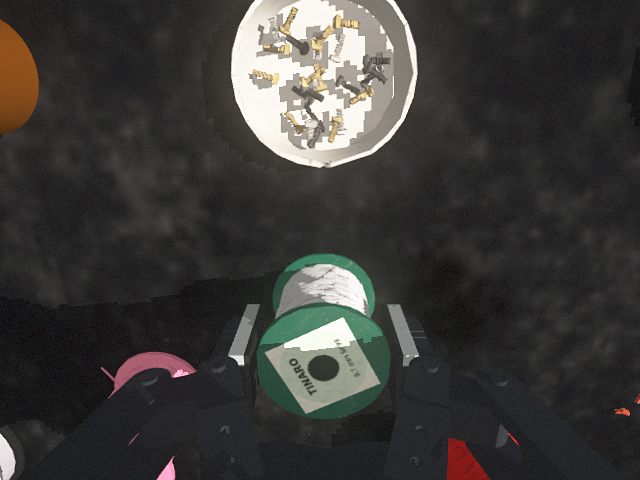

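```bash
python3 -m crank '[[0,0,0,0,0,0,-1],[0,0,0,0,0,0,-1],[0,0,0,0,-0.5,0,-1],[0,0,0,0,-1,0,-1],[0,0,0,0,-1.5,0,-1],[0,0,0,0,-2,0,-1],[0,0,0,0,-2,0,-1],[0,0,0,0,-1.5,0,-1],[0,0,0,0,-1,0,-1],[0,0,0,0,0,0,-1]]' 50
python3 - <<'E'
from ov import *
s=r.sense();P=np.array([s['eef_pos'],s['tcp_rot']]);print(P,s['clock'],s['contact_force'],s['opening'])
f=cams.grab_frame('wrist');t=cams.grab_frame('scene')
cv2.imwrite('pics/m5.png',np.hstack([cv2.resize(f[200:440,180:500],(400,300)),cv2.resize(t[120:360,130:450],(400,300))]))
E
```

```text
clock: 6.18
eef_pos: [602.1, 121.2, 135.8]
tcp_rot: [-1.574, 0.0, -1.584]
contact_force: [0.9, 0.4, -1.8]
opening: 0.555
[[ 6.02129234e+02  1.21224528e+02  1.35793100e+02]
 [-1.57352411e+00  4.80903462e-04 -1.58404677e+00]] 6.1833 [ 0.8688174   0.41624588 -1.84868464] 0.5551324354887052
```

View pics/m5.png

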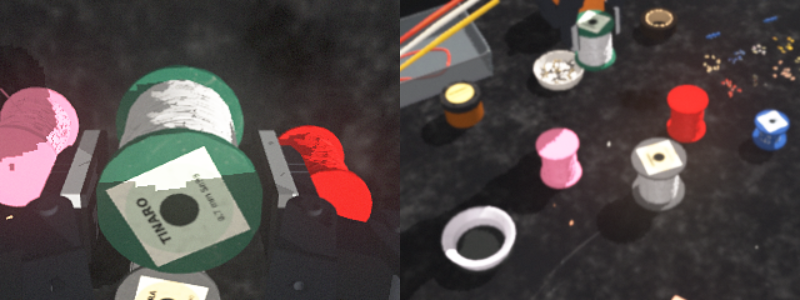

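```bash
python3 - <<'E'
from ov import *
P=[[0,0,0],[0,0,0]]
o,d=ray('wrist',(323.7,368),P)
print(o+d*(-18.2-o[1])/d[1])
E
```

```text
[ -0.43885051 -18.2         -1.53364352]
```

```bash
python3 -m crank '[[0,0,0,-1.5,0,-0.7,-1],[0,0,0,-3,0,-1.4,-1],[0,0,0,-3.5,0,-1.5,-1],[0,0,0,-3.5,0,-1.5,-1],[0,0,0,-3.5,0,-1.5,-1],[0,0,0,-3,0,-1.4,-1],[0,0,0,-2,0,-0.9,-1],[0,0,0,-1,0,-0.4,-1],[0,0,0,0,0,0,-1],[0,0,0,0,0,0,-1]]'
python3 - <<'E'
from ov import *
s=r.sense();P=np.array([s['eef_pos'],s['tcp_rot']]);print(P,s['clock'],s['contact_force'],s['opening'])
f=cams.grab_frame('wrist')
Q=(505.5,335.5)
pi=[(Q,40,22,(0,0,255)),(Q,36,22,(0,255,0)),(Q,28.5,14,(255,255,0)),(Q,28.5,4,(0,255,255))]
overlay(f,'wrist',pi,P,(170,170,490,410),2.5,'pics/w6.png')
E
```

```text
clock: 7.12
eef_pos: [501.9, 336.6, 121.9]
tcp_rot: [-1.59, -0.009, -1.587]
contact_force: [-0.1, -0.1, -2.1]
opening: 0.55
[[ 5.01868302e+02  3.36567245e+02  1.21900031e+02]
 [-1.58965367e+00 -8.64971215e-03 -1.58721284e+00]] 7.1167 [-0.07521295 -0.06914531 -2.09498755] 0.5503626974958673
```

View pics/w6.png

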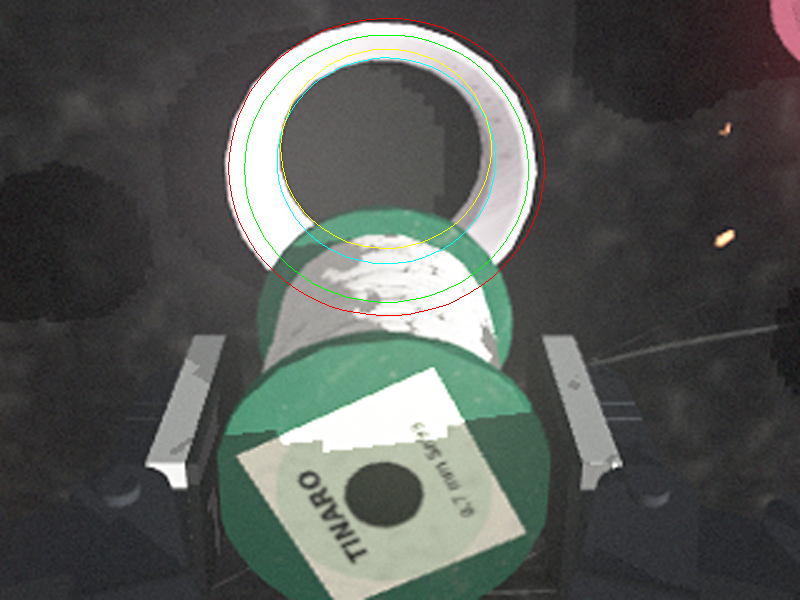

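```bash
python3 -m crank '[[1.1,0,0.5,0,0,0.45,-1],[0,0,0,0,0,0,-1],[0,0,0,0,1,0,-1],[0,0,0,0,1.5,0,-1],[0,0,0,0,1.2,0,-1],[0,0,0,0,0.8,0,-1],[0,0,0,0,0.3,0,-1],[0,0,0,0,0,0,-1],[0,0,0,0,0,0,-1],[0,0,0,0,0,0,-1]]'
python3 - <<'E'
from ov import *
s=r.sense();P=np.array([s['eef_pos'],s['tcp_rot']]);print(P,s['clock'],s['contact_force'],s['opening'])
ims={n:cams.grab_frame(n) for n in ('wrist','top','scene')}
for n in ims: cv2.imwrite(f'pics/{n}7.png',ims[n])
Q=(505.,336.5)
from scipy.spatial.transform import Rotation as R
Rm=R.from_euler('xyz',P[1]).as_matrix()
S=P[0]+Rm@np.array([-.4,0,-1.5]);print('spool',S)
pi=[(Q,40,22,(0,0,255)),(Q,36,22,(0,255,0)),(S[:2],24.5,S[2]-33.8,(0,255,255)),(S[:2],24.5,S[2]+18.2,(255,0,255))]
bx={'wrist':(180,160,470,450),'top':(180,200,256,276),'scene':(145,245,240,340)}
cv2.imwrite('pics/ov7.png',np.hstack([cv2.resize(overlay(ims[n],n,pi,P,bx[n],4 if n!='wrist' else 2,'pics/tmp.png'),(266,266),interpolation=cv2.INTER_AREA) if n!='wrist' else cv2.resize(overlay(ims[n],n,pi,P,bx[n],2,'pics/tmp.png'),(266,266)) for n in ims]))
overlay(ims['wrist'],'wrist',pi,P,bx['wrist'],2,'pics/ov7w.png')
overlay(ims['scene'],'scene',pi,P,bx['scene'],6,'pics/ov7s.png')
overlay(ims['top'],'top',pi,P,bx['top'],7,'pics/ov7t.png')
E
```

```text
clock: 8.0
eef_pos: [510.1, 329.1, 68.7]
tcp_rot: [-1.569, -0.001, -1.596]
contact_force: [-0.3, -0.0, -1.7]
opening: 0.547
[[ 5.10139902e+02  3.29123608e+02  6.86699808e+01]
 [-1.56912085e+00 -8.94703672e-04 -1.59606993e+00]] 8.0 [-2.94498762e-01 -4.31661390e-04 -1.71902769e+00] 0.5467345766519269
spool [508.65049175 329.56138455  68.66710968]
```

View pics/ov7w.png

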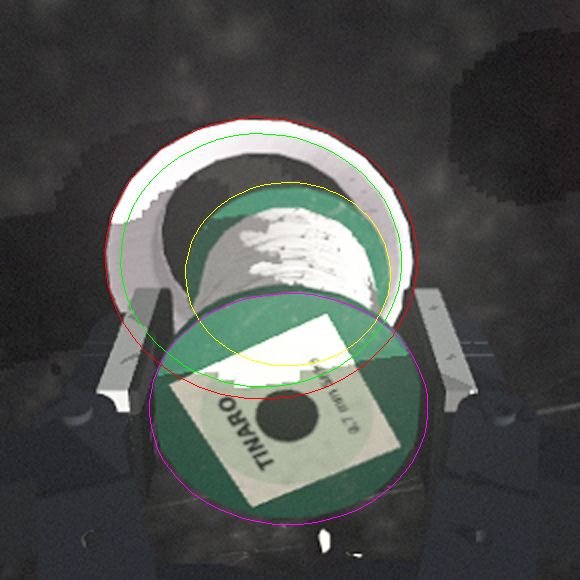

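View pics/ov7s.png

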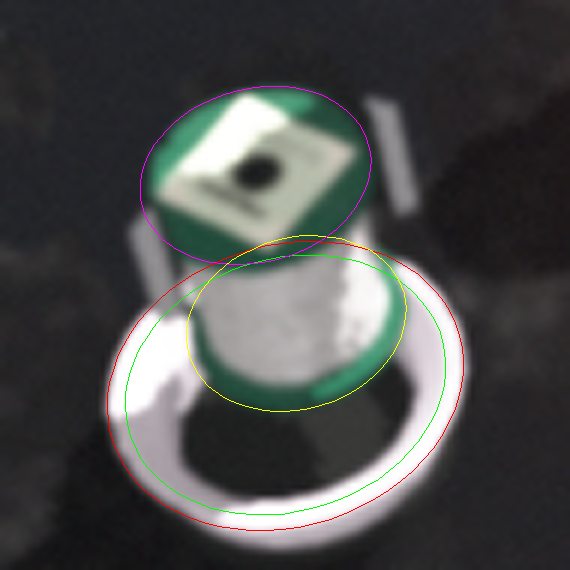

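View pics/ov7t.png

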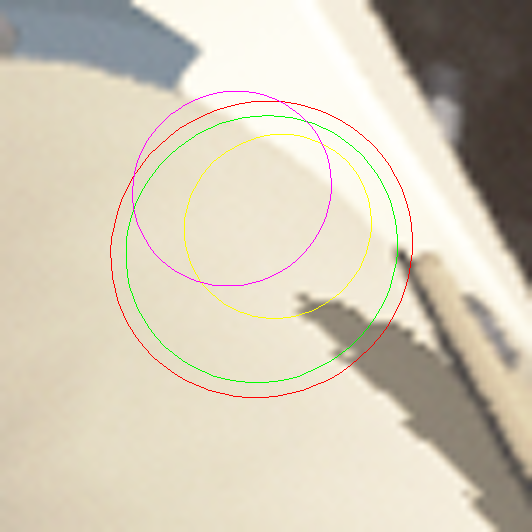

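```bash
python3 -m crank '[[0,0,0,-0.35,0,-0.2,-1],[0,0,0,-0.35,0,-0.2,-1],[0,0,0,0,0,0,-1],[0,0,0,0,0.3,0,-1],[0,0,0,0,0.3,0,-1],[0,0,0,0,0.2,0,-1],[0,0,0,0,0,0,-1],[0,0,0,0,0,0,-1],[0,0,0,0,0,0,-1],[0,0,0,0,0,0,-1]]'
```

```text
clock: 8.98
eef_pos: [506.5, 338.2, 61.4]
tcp_rot: [-1.567, 0.001, -1.595]
contact_force: [-0.1, -0.5, -1.8]
opening: 0.553
```

```bash
python3 -m crank '[[-0.2,0,0,0.2,0,0,-1],[0,0,0,0,0.2,0,-1],[0,0,0,0,0.2,0,-1],[0,0,0,0,0.2,0,-1],[0,0,0,0,0,0,-1],[0,0,0,0,0,0,-1],[0,0,0,0,0,0,-1],[0,0,0,0,0,0,-1],[0,0,0,0,0,0,-1],[0,0,0,0,0,0,-1]]'
python3 - <<'E'
from ov import *
s=r.sense();P=np.array([s['eef_pos'],s['tcp_rot']]);print(P,s['clock'],s['contact_force'],s['opening'])
ims={n:cams.grab_frame(n) for n in ('wrist','scene')}
Q=(505.,336.5)
from scipy.spatial.transform import Rotation as R
Rm=R.from_euler('xyz',P[1]).as_matrix()
S=P[0]+Rm@np.array([-.4,0,-1.5]);print('spool',S)
pi=[(Q,40,22,(0,0,255)),(Q,28.5,14,(255,255,0)),(S[:2],24.5,S[2]-33.8,(0,255,255)),(S[:2],24.5,S[2]+18.2,(255,0,255))]
bx={'wrist':(180,180,460,460),'scene':(145,245,240,340)}
cv2.imwrite('pics/ov8.png',np.hstack([cv2.resize(overlay(ims[n],n,pi,P,bx[n],2 if n=='wrist' else 6,'pics/tmp.png'),(400,400)) for n in ims]))
E
```

```text
clock: 9.82
eef_pos: [506.6, 335.8, 54.9]
tcp_rot: [-1.57, 0.001, -1.595]
contact_force: [-0.3, -0.4, -1.9]
opening: 0.556
[[ 5.06636102e+02  3.35816204e+02  5.48592434e+01]
 [-1.57038709e+00  9.42950401e-04 -1.59542496e+00]] 9.8167 [-0.31191882 -0.41476687 -1.8574855 ] 0.5555519609294755
spool [505.14640751 336.25302225  54.85900678]
```

View pics/ov8.png

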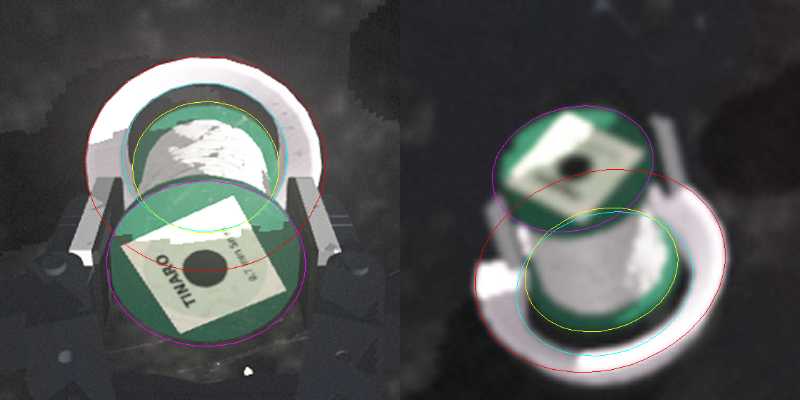

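```bash
python3 -m crank '[[0,0,0,0,0.2,0.05,-1],[0,0,0,0,0.2,0,-1],[0,0,0,0,0.2,0,-1],[0,0,0,0,0.2,0,-1],[0,0,0,0,0.2,0,-1],[0,0,0,0,0.1,0,-1],[0,0,0,0,0,0,-1],[0,0,0,0,0,0,-1],[0,0,0,0,0,0,-1],[0,0,0,0,0,0,-1]]'
```

```text
clock: 10.75
eef_pos: [507.0, 335.7, 42.4]
tcp_rot: [-1.571, 0.001, -1.595]
contact_force: [0.4, -0.6, -1.5]
opening: 0.556
```

```bash
python3 -m crank '[[0,0,0,0,0.1,0,-1],[0,0,0,0,0.1,0,-1],[0,0,0,0,0.1,0,-1],[0,0,0,0,0.05,0,-1],[0,0,0,0,0,0,-1],[0,0,0,0,0,0,-1],[0,0,0,0,0,0,-1],[0,0,0,0,0,0,-1],[0,0,0,0,0,0,-1],[0,0,0,0,0,0,-1]]'
```

```text
clock: 11.58
eef_pos: [507.3, 335.9, 38.8]
tcp_rot: [-1.57, 0.001, -1.595]
contact_force: [0.5, -0.3, -0.5]
opening: 0.548
```

```bash
python3 -m crank '[[0,0,0,0,0.05,0,-1],[0,0,0,0,0,0,-1],[0,0,0,0,0.05,0,-1],[0,0,0,0,0,0,-1],[0,0,0,0,0,0,-1],[0,0,0,0,0,0,-1],[0,0,0,0,0,0,-1],[0,0,0,0,0,0,-1],[0,0,0,0,0,0,-1],[0,0,0,0,0,0,-1]]'
python3 - <<'E'
from h import *
s=r.sense();print(s['eef_pos'],s['contact_force'])
E
```

```text
clock: 12.42
eef_pos: [507.4, 335.9, 38.0]
tcp_rot: [-1.57, 0.001, -1.595]
contact_force: [0.6, -1.4, -0.8]
opening: 0.553
[507.41948649 335.94984354  37.95030585] [ 0.56545714 -1.43219879 -0.81201495]
```

```bash
python3 -m crank '[[0,0,0,0,0.06,0,-1],[0,0,0,0,0,0,-1],[0,0,0,0,0.04,0,-1],[0,0,0,0,0,0,-1],[0,0,0,0,0,0,-1],[0,0,0,0,0,0,-1],[0,0,0,0,0,0,-1],[0,0,0,0,0,0,-1],[0,0,0,0,0,0,-1],[0,0,0,0,0,0,-1]]'
python3 - <<'E'
from h import *
s=r.sense();print(s['eef_pos'],s['contact_force'])
f=cams.grab_frame('wrist');t=cams.grab_frame('scene')
cv2.imwrite('pics/m9.png',np.hstack([cv2.resize(f[200:440,160:480],(400,300)),cv2.resize(t[245:320,145:245],(400,300))]))
E
```

```text
clock: 13.25
eef_pos: [507.7, 336.1, 37.9]
tcp_rot: [-1.569, 0.001, -1.595]
contact_force: [-0.2, -0.4, 1.9]
opening: 0.552
[507.66975165 336.05996388  37.94069533] [-0.210288   -0.43327363  1.87847824]
```

View pics/m9.png

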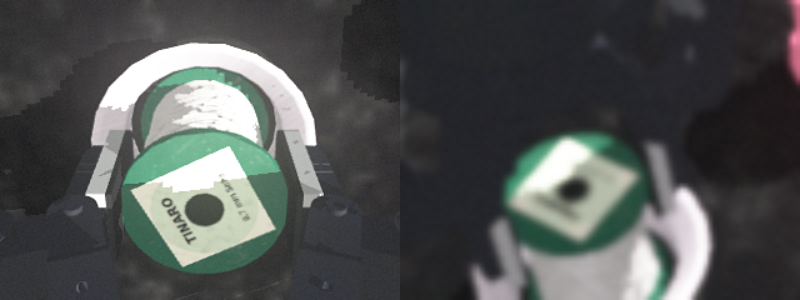

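```bash
python3 -m crank '[[0,0,0,0,0,0,0.15],[0,0,0,0,0,0,0.2],[0,0,0,0,0,0,0.3],[0,0,0,0,0,0,0.4],[0,0,0,0,0,0,0.6],[0,0,0,0,0,0,0.8],[0,0,0,0,0,0,0.8],[0,0,0,0,0,0,0.8],[0,0,0,0,0,0,0.8],[0,0,0,0,0,0,0.8]]'
python3 - <<'E'
from h import *
s=r.sense();print(s['eef_pos'],s['contact_force'])
f=cams.grab_frame('wrist');t=cams.grab_frame('scene')
cv2.imwrite('pics/m10.png',np.hstack([cv2.resize(f[200:440,160:480],(400,300)),cv2.resize(t[245:320,145:245],(400,300))]))
E
```

```text
clock: 14.18
eef_pos: [508.0, 336.3, 37.8]
tcp_rot: [-1.569, 0.002, -1.595]
contact_force: [-0.9, 0.2, -0.0]
opening: 0.901
[507.9895025  336.33384104  37.78285358] [-0.92930568  0.16706317 -0.01375132]
```

View pics/m10.png

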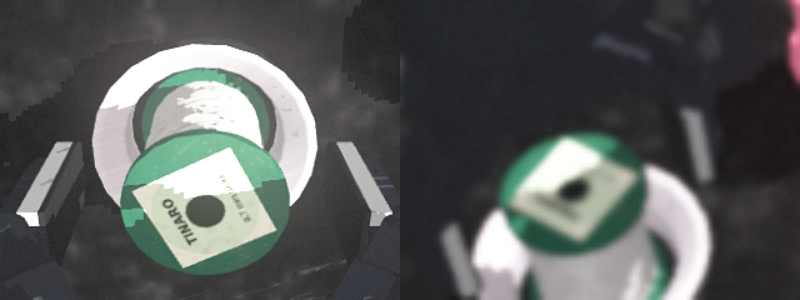

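Released cleanly; the spool did not move. Retreat straight up, then towards +x/-y to clear the view.

```bash
python3 -m crank '[[0,0,0,0,-0.5,0,0.8],[0,0,0,0,-1,0,0.8],[0,0,0,0,-1.5,0,0.8],[0,0,0,0,-2.5,0,0.8],[0,0,0,0,-3.5,0,0.8],[0,0,0,0,-3.5,0,0.8],[0,0,0,0,-3,0,0.8],[0,0,0,0,-2,0,0.8],[0,0,0,0,0,0,0.8],[0,0,0,0,0,0,0.8]]'
python3 -m crank '[[0,0,0,2,0,0,0.8],[0,0,0,3,0,0,0.8],[0,0,0,3.5,0,0,0.8],[0,0,0,3.5,0,0,0.8],[0,0,0,3.5,0,0,0.8],[0,0,0,3.5,0,0,0.8],[0,0,0,3,0,0,0.8],[0,0,0,2,0,0,0.8],[0,0,0,0,0,0,0.8],[0,0,0,0,0,0,0.8]]'
python3 - <<'E'
from ov import *
s=r.sense();P=np.array([s['eef_pos'],s['tcp_rot']]);print(P,s['contact_force'],s['clock'])
t=cams.grab_frame('scene');f=cams.grab_frame('wrist')
cv2.imwrite('pics/w11.png',f)
S=(505.8,336.5)
cv2.imwrite('pics/m11.png',np.hstack([cv2.resize(t,(400,300)),overlay(t,'scene',[(S,24.5,56,(0,0,255)),(S,24.5,61,(255,255,0))],P,(140,250,240,325),4,'pics/tmp.png')]))
E
```

```text
clock: 15.12
eef_pos: [506.8, 335.4, 227.4]
tcp_rot: [-1.568, 0.002, -1.595]
contact_force: [-0.2, 0.1, -0.4]
opening: 0.898
clock: 15.95
eef_pos: [494.7, 85.7, 219.6]
tcp_rot: [-1.578, 0.001, -1.592]
contact_force: [-0.3, 0.6, 0.0]
opening: 0.897
[[ 4.94657102e+02  8.57199812e+01  2.19563709e+02]
 [-1.57756802e+00  1.05134597e-03 -1.59210194e+00]] [-0.33813695  0.5890447   0.02211288] 15.95
```

View pics/m11.png

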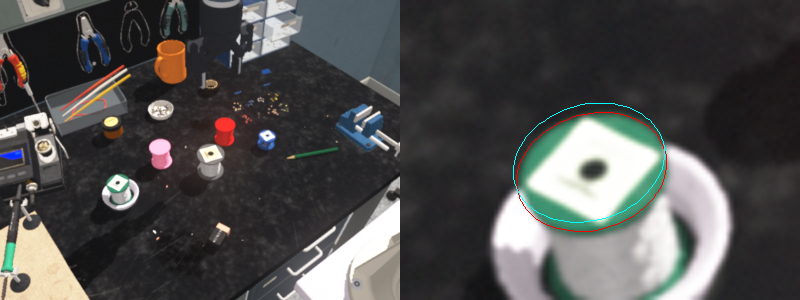

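View pics/w11.png

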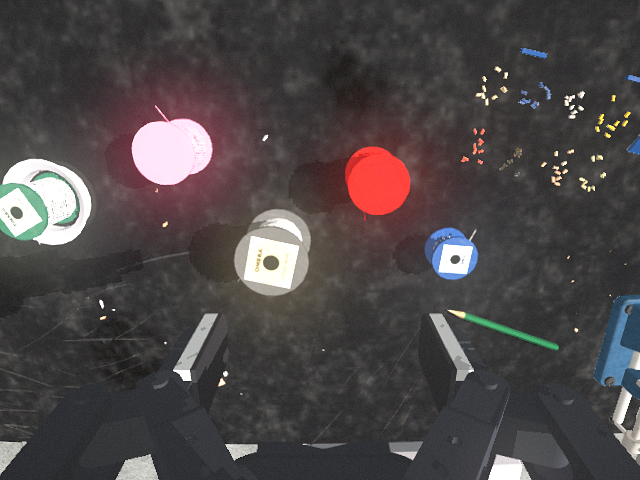

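```bash
python3 -c "
from rig import order
print(order.sign_off())"
```

```text
the job is handed in; nothing more can be done
None
```

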